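Find the 12 mm heel-lift plate by pinching and load it in the spring-jaw fixture

TASK

Three black heel-lift plates stand on edge in the wooden rack, alike except for their thickness; feel with the gripper which one is 12 mm thick and press that one, straight edge down, between the jaws of the fixture until the red seat button at the bottom of the slot is fully down. Seat it gently, without forcing the fixture, let go so that the plate stays clamped there, and leave the other two plates in the rack and everything else on the bench where it is.

Things in the scene. Friction and masses are not known exactly. Their poses are not given: they have to be found in the camera images.
- rack: Plywood rack fixed to the bench, base 90 x 190 x 8 mm (x, y, z). Origin: centre of its underside; z up. Three slots 72 mm apart along y, each running along x between two wooden rails (17 mm apart, tops 30 mm above the bench). A black plate stands in each: 64 mm long, 92 mm tall, 9, 12 or 15 mm thick (66, 88, 110 g), one of each; which is where changes from run to run.
- slot1 (a point): Middle of the rack's -y slot, on its floor, 8 mm above the bench. A plate of unknown thickness stands here on its straight edge, faces square to the rack's y axis, up to 6 mm off this point along x and 1 mm along y. A moulded rib 26 mm wide in all crosses both faces from 54 to 60 mm above the plate's lower edge; pinch above it (half-round top, radius 32 mm).
- slot2 (a point): Middle of the rack's middle slot, on its floor, 8 mm above the bench. A plate of unknown thickness stands here on its straight edge, faces square to the rack's y axis, up to 6 mm off this point along x and 1 mm along y. A moulded rib 26 mm wide in all crosses both faces from 54 to 60 mm above the plate's lower edge; pinch above it (half-round top, radius 32 mm).
- slot3 (a point): Middle of the rack's +y slot, on its floor, 8 mm above the bench. A plate of unknown thickness stands here on its straight edge, faces square to the rack's y axis, up to 6 mm off this point along x and 1 mm along y. A moulded rib 26 mm wide in all crosses both faces from 54 to 60 mm above the plate's lower edge; pinch above it (half-round top, radius 32 mm).
- fixture: Spring-jaw fixture fixed to the bench: dark base 110 x 100 x 6 mm, aluminium fixed jaw at y = 0 to +22 mm, orange sliding jaw on the -y side, both 70 mm long in x, tops 55 mm above the bench. Origin: underside of the base, in the fixed jaw's clamping face, midway along the jaws; z up. A clamped 12 mm plate lies at y = -12 to 0. Loads above 40 N in all (jaws and button) damage it.
- mouth (a point): In the fixed jaw's face plane (fixture y = 0), midway along the jaws, level with their tops, 55 mm above the bench; axes as the fixture's. The slot runs along x, open at both ends. The mouth spans y = -18 to +4 mm: the fixed jaw is bevelled 4 mm over its upper 10 mm, the orange jaw 13 mm over its upper 25 mm, down to a 5 mm gap when closed.
- jaw (a joint): How far the orange jaw is pushed open, m: 0 closed (gap 5 mm) to 0.016; the gap is 5 mm more than this value, so a 12 mm plate clamped flat reads 0.007. A spring of 3 to 5.5 N shuts it; a plate pushed down into the mouth opens it by itself, against roughly 2 to 8 N of resistance.
- seat (a joint): How far the red seat button (40 x 4 mm, deep in the slot) is pressed, m: 0 up, 0.005 fully down on a hard stop. Spring 0.8 to 1.8 N; the jaws' friction keeps a pressed plate down. The stop's height changes from run to run and is not measured: the unpressed button's top is 14 to 28 mm above the bench.
- hammer: Ball hammer lying on the bench, a bystander.
- awl: Awl with a red handle lying on the bench, a bystander.
- glue: Yellow-labelled glue can, 68 mm across, 110 mm tall, a bystander.
- tin: Open steel tin with one divider, 100 x 130 x 35 mm, a bystander.
- last: Wooden shoe last, about 240 mm long and 80 mm tall, a bystander.
- sole: Loose black rubber shoe sole lying flat, 8 mm thick, about 300 mm long, a bystander.
- brush: Brush lying on the bench, a bystander.
Mind the look-alikes: they are no part of the job. Leave any turquoise look-alike of the fixture alone.

How it is judged (in metres and radians):
At the end, for the whole second after the job is handed in: Released and still: seat button down at least 3.5 of its 5 mm, orange jaw 5.8 to 8.2 mm open (7 mm: the 12 mm plate flat between the jaws), the other two plates still in the rack, which carries their weight (at least 1.35 N) (value of joint seat above 0.0035 m and value of joint jaw between 0.0058 and 0.0082 m and contact force between rack and anything else above 1.35 N and velocity of joint jaw below 0.01 m/s); the robot touches nothing.
It fails at once if the fixture, with its jaw and seat button, is loaded with more than 40 N (contact force between fixture and anything else above 40 N).
It fails at once if a plate of another thickness is left pressed home in the fixture (button down, jaw not within 2.2 mm of the 12 mm opening, gripper off) (value of joint seat above 0.0035 m and contact force between the fingers and anything else below 0.05 N and (value of joint jaw below 0.0048 m or value of joint jaw above 0.0092 m)).
It fails at once if a bystander is moved more than 40 mm (distance of any of hammer, awl, glue, tin, last, sole, brush from where it was at the start of the episode above 0.04 m).
It also fails if it takes over 70 s, if anything falls off the work surface, if the arm or the gripper's body presses on something with over 40 N, if the wrist force passes 120 N, or if a joint passes its speed limit or range.

ROBOT

A 6-joint arm with a two-finger parallel gripper is mounted at the origin on the work surface. World frame = base frame: x ahead of the robot, y to its left, z up, the work surface at z = 0. Lengths are in m, angles in degrees, forces in N, time in s.
With the tool pointing down it reaches from about 0.375 to 0.925 m from the base axis. Payload 5.7 kg.
Tool frame: the origin (TCP) lies midway between the tips of the shut fingers; the grasp point (between the pads) lies behind it (ctrl.pinch_z is the x of the grasp point in the tool frame, in m); x points along the fingers, z is the direction in which the jaws open and shut, and the axes are right-handed (so a half turn about x gives the same grasp; the last joint's range is limited). The gripper opens to 88 mm and grips with 3 to 60 N. Pads are 20 mm wide; open, the fingers measure 115 mm over their backs; the gripper's body (75 mm by 178 mm) begins 61 mm behind the grasp point.
Start: joints at [65.254, 20.558, 86.54, -0, 72.909, -6.595], TCP at [0.187, 0.57, 0.203] pointing down, gripper open.
Joint ranges: [-170.27, 170.27], [-57.76, 135], [12.27, 136.19], [-55.21, 235.2], [11.17, 155.16], [-170.74, 170.74]. Speed limits (degrees/s): [136.94, 136.94, 180, 180, 180, 180].

INTERFACE

Orientations are given as a 3x3 rotation matrix whose columns are the frame's x, y, z axes.
In Python, from rig import telemetry, read_camera, order, models, ctrl gives the robot as it stands.
- The arm moves only by the tool servo_tool, never from a script. Its argument "motion" is a list of rows, each an object with "dp": the shift along the tool's x, y, z in mm, a list of three; "twist": the turn, a rotation vector about the tool's x, y, z in degrees, a list of three; "hand": the opening, from -1 (shut) to 1 (fully open). In form: [{"dp": [dx, dy, dz], "twist": [ax, ay, az], "hand": hand}, ...]. A call has 1 to 20 rows; each row is the pose to reach, as a shift and turn from the pose commanded when the call began, along the tool's axes at that moment; what a row does not reach only later rows make up. A row lasts 1/10 s, in which the tool goes at most 50 mm and 8.59 degrees, less where a joint would pass 70% of its speed; a pose out of reach is approached as far as the arm can. A call with a gripper value outside its range is refused whole. The fingers move at their own pace and stop on an object; "grip_force" is the grip in N (left out, the last holds). Time passes only in rows, so rows that repeat a pose let the fingers close. It gives the time, the measured TCP pose, the force and the opening at its end, in the units of the state.
- telemetry.get_obs(): the state, without advancing time (a new reading comes with each control period).
- read_camera(name): name is "scene" or "top" or "wrist"; returns a dict with "frame" (384x512x3 uint8, blue, green, red), "K" (3x3 intrinsics, pixels), "R" (3x3) and "t" (3): a world point X has camera coordinates R X + t; the wrist camera has in their place "mount" (4x4, takes a point from camera to tool coordinates, whose origin is the TCP and whose axes are the tool frame's). Camera axes: x right, y down, z forward; pixel columns grow to the right and rows downward; lengths in m; the calibration is good to about 2 mm. A picture is of the moment at which its call begins: read the wrist's pose just before it. There is no depth.
- order.hand_in(): hands the job in, once; it reports no verdict.
Trained networks look in a picture, given as the dict that the camera call returned (one of the last four; its "shot" number tells which), for a name from the list of things; names that differ only in an ending like _2 or _b are one class to them, and where a whole thing is asked for, a point or a joint stands for the part that bears it (a point fixed in the world has none). Each returns a list of dicts, best first, with "score" (0 to 1); they miss things now and then, are a little off and sometimes report something else, mostly with a low value. They report only what shows in the picture. A call takes as long as a camera call. They do not tell look-alikes from the thing itself.
- models.search_frame(picture, label): "extent" ([left, top, right, bottom] as shares, 0 to 1, of the picture: columns of its width, rows of its height, round what is visible of it).
- models.landmark_of(picture, label): "location" ([column, row] as shares, 0 to 1, of the picture: columns of its width, rows of its height: a listed point, or the origin of a listed thing).
The state is a dict: "time_s": time; "q": joint angles; "dq": joint speeds; "joint_torque": joint torques, N m; "ee_pos": TCP position; "eef_rot": TCP orientation; "force": force on the tool from outside, world axes, zero at the start; "moment": the same for the moment, N m; "grip_width": opening from 0.0 (shut) to 1.0 (fully open).
Only numpy, scipy, OpenCV 4.12 (cv2) and the standard library are available. Lean on these libraries where they do the work, as an engineer would, in place of code of your own. Each camera call takes 0.05 s, during which the arm holds its last target.

## Working session

There is one attempt and no reset: what is moved stays moved. The work goes in short steps, Python scripts to look and compute and a tool call to move; the robot and the scene stay as the last step left them, time stands still between calls to the robot, and variables do not carry over. Pictures are saved under pics/ and viewed, and the job is handed in when it is done.

Besides the shell and the picture viewer there is one more tool, called as a command line: name --argument value ..., lists and objects as JSON in quotes. servo_tool: Moves the arm, as the interface text tells. Its arguments: {"type":"object","properties":{"motion":{"type":"array","items":{"type":"object","properties":{"dp":{"type":"array","items":{"type":"number"}},"twist":{"type":"array","items":{"type":"number"}},"hand":{"type":"number"}}}},"grip_force":{"type":"number"}},"required":["motion"]}

```bash
ls; mkdir -p pics; cat > h.py <<'E'
import numpy as np, cv2
from rig import telemetry, read_camera, order, models, ctrl
E
python3 - <<'E'
from h import *
o=telemetry.get_obs(); print({k:np.round(v,4).tolist() for k,v in o.items()}); print(ctrl.pinch_z)
for n in ["scene","top"]:
    p=read_camera(n); cv2.imwrite(f"pics/{n}0.png",p["frame"]); print(n,p["K"].tolist(),np.round(p["R"],4).tolist(),np.round(p["t"],4).tolist())
    for l in ["rack","slot1","slot2","slot3","fixture","mouth"]:
        print(l,[(np.round(d["location"]*np.array([512,384]),1).tolist(),round(d["score"],2)) for d in models.landmark_of(p,l)[:3]])
    print([(np.round(np.array(d["extent"])*[512,384,512,384]).tolist(),round(d["score"],2)) for d in models.search_frame(p,"fixture")[:3]])
E
```

```text
pics
{'time_s': 0.0, 'q': [65.2539, 20.5971, 86.5957, -0.0004, 72.9093, -6.596], 'dq': [-0.0469, 0.0382, 0.0016, -0.0066, -0.0498, -0.0937], 'joint_torque': [-0.0004, -51.5378, -27.0726, 0.0676, 0.0352, -0.0001], 'ee_pos': [0.1866, 0.5695, 0.2017], 'eef_rot': [[-0.0007, -0.9502, 0.3115], [-0.0016, 0.3115, 0.9502], [-1.0, 0.0002, -0.0018]], 'force': [0.6199, 0.0109, 0.6913], 'moment': [0.0084, 0.0004, 0.0186], 'grip_width': 0.9987}
-0.0187
scene [[366.39992182414056, 0.0, 251.14561416723936], [0.0, 366.39992182414056, 188.37698386308895], [0.0, 0.0, 1.0]] [[-0.3602, 0.9328, -0.0138], [0.5628, 0.2055, -0.8006], [-0.744, -0.2962, -0.599]] [0.2271, -0.2694, 1.696]
rack [([311.2, 200.5], 0.89), ([211.3, 188.4], 0.49)]
slot1 [([290.2, 194.4], 0.96), ([311.0, 197.6], 0.87), ([331.1, 204.6], 0.65)]
slot2 [([290.2, 194.4], 0.96), ([311.0, 197.6], 0.87), ([331.1, 204.6], 0.65)]
slot3 [([290.2, 194.4], 0.96), ([311.0, 197.6], 0.87), ([331.1, 204.6], 0.65)]
fixture [([210.4, 189.0], 0.88), ([251.6, 211.8], 0.69)]
mouth [([250.7, 195.6], 0.78), ([214.0, 174.8], 0.58), ([263.5, 163.0], 0.57)]
[([2
[... 175 characters left out ...]
1554650706, 192.36732341643219], [0.0, 0.0, 1.0]] [[-0.0215, -0.9997, -0.0145], [-0.9881, 0.0234, -0.1523], [0.1525, 0.0111, -0.9882]] [0.0048, 0.5743, 1.1661]
rack [([200.1, 218.7], 0.72)]
slot1 [([194.5, 215.9], 0.96), ([222.4, 223.6], 0.82), ([177.5, 219.3], 0.67)]
slot2 [([194.5, 215.9], 0.96), ([222.4, 223.6], 0.82), ([177.5, 219.3], 0.67)]
slot3 [([194.5, 215.9], 0.96), ([222.4, 223.6], 0.82), ([177.5, 219.3], 0.67)]
fixture [([262.6, 248.3], 0.95), ([247.8, 182.3], 0.87), ([305.0, 199.9], 0.67)]
mouth [([266.8, 250.3], 0.87), ([249.1, 178.0], 0.7), ([309.0, 201.0], 0.62)]
[([248.0, 229.0, 288.0, 266.0], 0.92), ([293.0, 180.0, 333.0, 220.0], 0.85), ([238.0, 165.0, 276.0, 204.0], 0.74)]
```

```bash
python3 - <<'E'
import cv2
a=cv2.imread("pics/scene0.png")[110:260,160:380]; cv2.imwrite("pics/s1.png",cv2.resize(a,None,fx=3.6,fy=3.6,interpolation=2))
a=cv2.imread("pics/top0.png")[130:290,140:350]; cv2.imwrite("pics/t1.png",cv2.resize(a,None,fx=3.7,fy=3.7,interpolation=2))
E
```

```text
(no output)
```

View pics/s1.png

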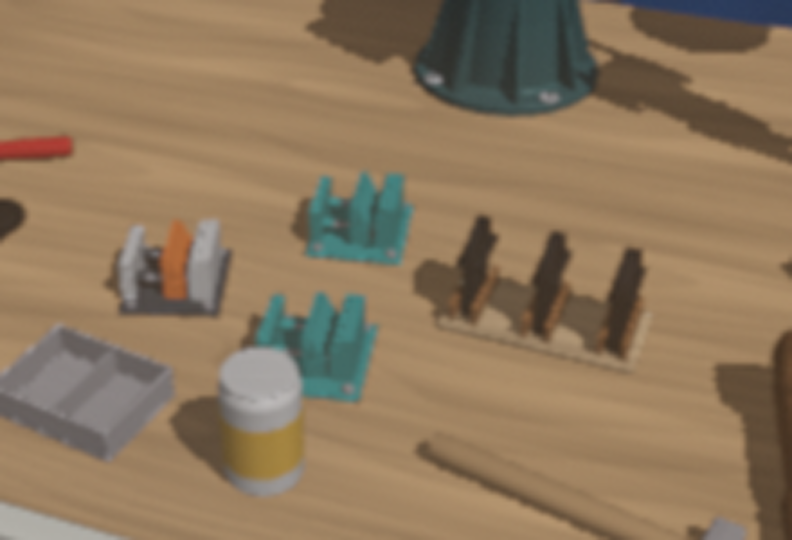

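View pics/t1.png

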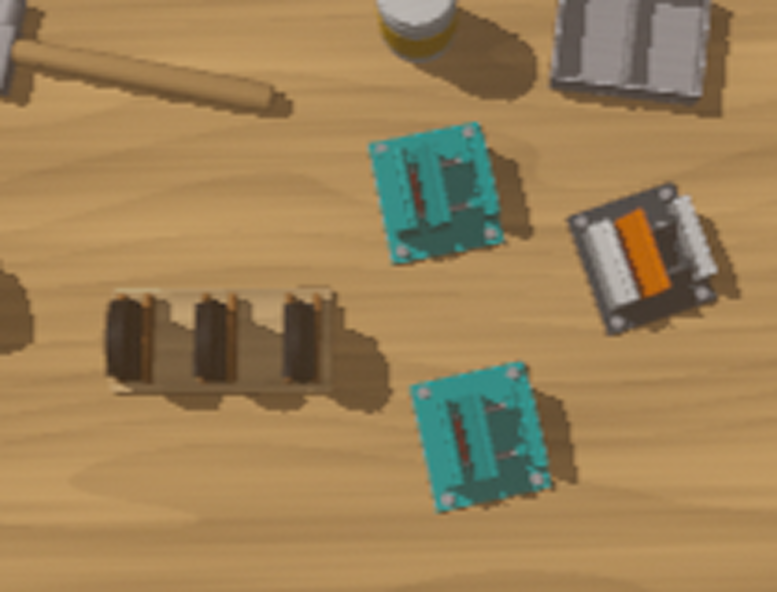

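View pics/top0.png

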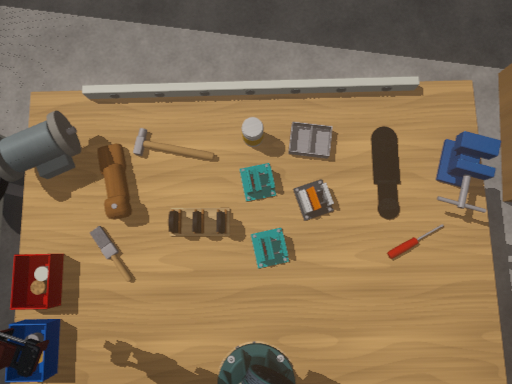

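The real fixture is the one at top-image (314,200), scene (210,187): dark base, aluminium fixed jaw, orange jaw. The units at top (258,182) and (270,248) are turquoise look-alikes. Next, coarse positions.

```bash
cat >> h.py <<'E'
def ray(p,uv):
    K=p["K"];R=np.array(p["R"]);t=np.array(p["t"])
    d=R.T@np.linalg.solve(K,[uv[0],uv[1],1.]); return -R.T@t,d
def atz(p,uv,z):
    c,d=ray(p,uv); return c+d*(z-c[2])/d[2]
def wristcam():
    o=telemetry.get_obs(); p=read_camera("wrist")
    T=np.eye(4);T[:3,:3]=o["eef_rot"];T[:3,3]=o["ee_pos"]
    M=T@np.array(p["mount"]); R=M[:3,:3].T
    q=dict(p); q["R"]=R; q["t"]=-R@M[:3,3]
    return p,q,o
def proj(p,X):
    x=np.array(p["R"])@np.array(X)+np.array(p["t"]); u=p["K"]@x; return u[:2]/u[2]
E
python3 - <<'E'
from h import *
p=read_camera("top")
c=lambda u,v:(140+u/3.7,130+v/3.7)
for n,uv,z in [("fixed jaw top end a (far)",(595,222),.055),("fixedjaw near",(622,306),.055),("orange far",(632,213),.055),("orange near",(660,297),.055),("base TL",(570,215),.006),("base BL",(612,334),.006),
 ("rackTL",(110,290),.008),("rackBL",(115,393),.008),("rackBR",(332,390),.008),("rackTR",(332,290),.008),("p3",(124,340),.1),("p2",(211,340),.1),("p1",(298,340),.1)]:
    print(n,np.round(atz(p,c(*uv),z),4))
q,w,o=wristcam(); cv2.imwrite("pics/w0.png",q["frame"])
print(np.round(q["mount"],4).tolist(),q["K"].tolist())
E
```

```text
fixed jaw top end a (far) [ 0.5765 -0.1536  0.055 ]
fixedjaw near [ 0.5055 -0.1731  0.055 ]
orange far [ 0.5834 -0.1848  0.055 ]
orange near [ 0.5123 -0.2048  0.055 ]
base TL [ 0.5909 -0.1375  0.006 ]
base BL [ 0.4864 -0.1697  0.006 ]
rackTL [0.5342 0.2635 0.008 ]
rackBL [0.4452 0.2581 0.008 ]
rackBR [0.4437 0.0718 0.008 ]
rackTR [0.5298 0.0708 0.008 ]
p3 [0.483  0.2305 0.1   ]
p2 [0.4814 0.1609 0.1   ]
p1 [0.4799 0.0915 0.1   ]
[[0.0006, -0.2906, 0.9568, -0.1835], [-0.0, -0.9568, -0.2906, 0.0804], [1.0, 0.0001, -0.0005, -0.0009], [0.0, 0.0, 0.0, 1.0]] [[334.3318165820643, 0.0, 258.72955352785306], [0.0, 334.3318165820643, 190.101716156873], [0.0, 0.0, 1.0]]
```

View pics/w0.png

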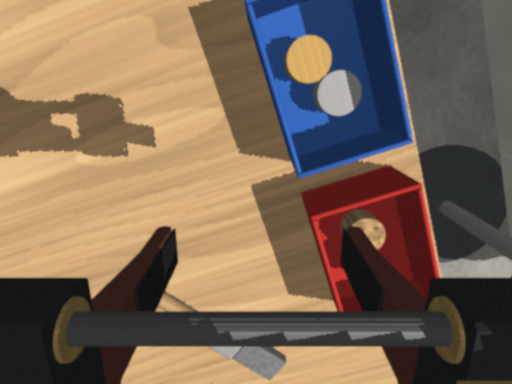

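servo_tool --motion '[{"dp":[-50,-389,-304],"twist":[-18,0,0],"hand":1},{"dp":[-50,-389,-304],"twist":[-18,0,0],"hand":1},{"dp":[-50,-389,-304],"twist":[-18,0,0],"hand":1},{"dp":[-50,-389,-304],"twist":[-18,0,0],"hand":1},{"dp":[-50,-389,-304],"twist":[-18,0,0],"hand":1},{"dp":[-50,-389,-304],"twist":[-18,0,0],"hand":1},{"dp":[-50,-389,-304],"twist":[-18,0,0],"hand":1},{"dp":[-50,-389,-304],"twist":[-18,0,0],"hand":1},{"dp":[-50,-389,-304],"twist":[-18,0,0],"hand":1},{"dp":[-50,-389,-304],"twist":[-18,0,0],"hand":1},{"dp":[-50,-389,-304],"twist":[-18,0,0],"hand":1},{"dp":[-50,-389,-304],"twist":[-18,0,0],"hand":1},{"dp":[-50,-389,-304],"twist":[-18,0,0],"hand":1}]'

```text
time_s: 2.2
ee_pos: [0.461, 0.1608, 0.2523]
eef_rot: [[-0.001, -1.0, 0.002], [0.0, 0.002, 1.0], [-1.0, 0.001, 0.0]]
force: [-0.3, 0.2, 0.0]
grip_width: 0.999
```

```bash
python3 - <<'E'
from h import *
q,w,o=wristcam(); cv2.imwrite("pics/w1.png",q["frame"]); print(o["ee_pos"],o["eef_rot"],o["time_s"])
np.savez("w1.npz",K=w["K"],R=w["R"],t=w["t"])
for l in ["rack","slot1"]:
    for d in models.landmark_of(q,l)[:3]:
        uv=d["location"]*np.array([512,384]); print(l,uv.round(1),round(d["score"],2),atz(w,uv,0 if l=="rack" else .008).round(4))
E
```

```text
[0.46095347 0.16077122 0.25226474] [[-1.11328525e-03 -9.99996843e-01  2.25263196e-03]
 [ 3.17234007e-04  2.25228007e-03  9.99997413e-01]
 [-9.99999330e-01  1.11399698e-03  3.14725575e-04]] 2.2
rack [265.8 175.4] 0.67 [0.4917 0.1693 0.    ]
rack [154.2 343.5] 0.17 [ 0.7653 -0.0061  0.    ]
slot1 [319.7 176.3] 0.88 [0.491  0.2403 0.008 ]
slot1 [210.6 173.3] 0.62 [0.4866 0.0964 0.008 ]
slot1 [268.2 175.2] 0.56 [0.4893 0.1723 0.008 ]
```

View pics/w1.png

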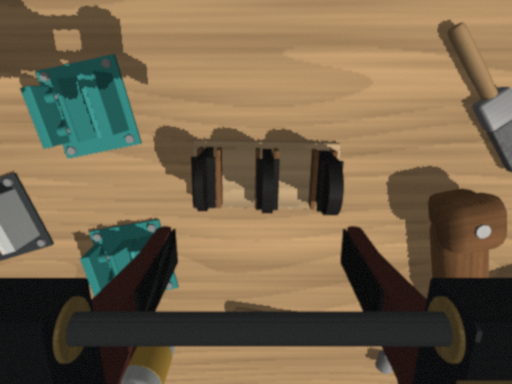

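```bash
python3 - <<'E'
import cv2
a=cv2.imread("pics/w1.png")[125:225,165:365]; cv2.imwrite("pics/w1c.png",cv2.resize(a,None,fx=4,fy=4,interpolation=cv2.INTER_CUBIC))
E
```

```text
(no output)
```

View pics/w1c.png

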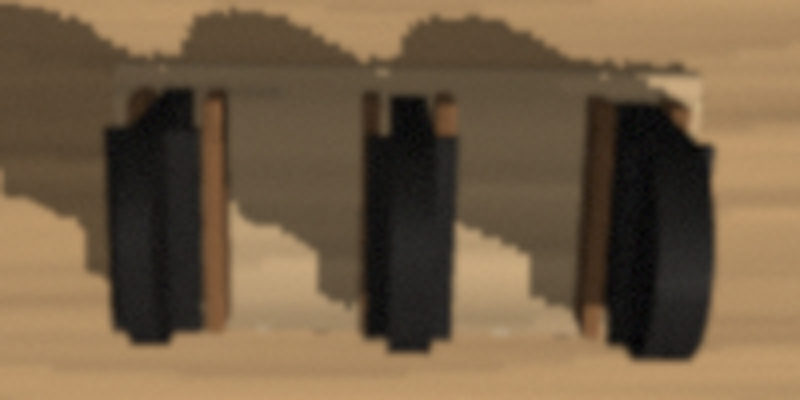

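```bash
python3 - <<'E'
from h import *
w=dict(np.load("w1.npz"))
c=lambda u,v:(165+u/4,125+v/4)
for n,uv,z in [("base TL",(113,68),.008),("base TR",(700,75),.008),("base BL",(115,330),.008),("baseBR",(590,340),.008),("rail1",(217,95),.03),("rail1b",(217,328),.03),
 ("rib1L",(106,130),.068),("rib1R",(200,130),.068),("rib1Lb",(114,330),.068),("rib2L",(367,136),.068),("rib2R",(457,136),.068),("rib2Lb",(365,336),.068),("rib2Rb",(451,336),.068),("rib3L",(612,145),.068),("rib3R",(712,145),.068),("2top",(388,350),.068),("2topb",(432,350),.068)]:
    print(n,np.round(atz(w,c(*uv),z),4))
E
```

```text
base TL [0.4453 0.076  0.008 ]
base TR [0.448  0.2642 0.008 ]
base BL [0.5344 0.0715 0.008 ]
baseBR [0.5384 0.2329 0.008 ]
rail1 [0.4503 0.1117 0.03  ]
rail1b [0.5258 0.1089 0.03  ]
rib1L [0.4535 0.0848 0.068 ]
rib1R [0.4536 0.1111 0.068 ]
rib1Lb [0.5128 0.0836 0.068 ]
rib2L [0.4554 0.1577 0.068 ]
rib2R [0.4555 0.1828 0.068 ]
rib2Lb [0.5148 0.1569 0.068 ]
rib2Rb [0.5149 0.182  0.068 ]
rib3L [0.4581 0.2263 0.068 ]
rib3R [0.4582 0.2543 0.068 ]
2top [0.5192 0.1636 0.068 ]
2topb [0.5192 0.1765 0.068 ]
```

servo_tool --grip_force 6 --motion '[{"dp":[40,-24,9],"twist":[0.9,0,0],"hand":0.1},{"dp":[80,-24,9],"twist":[0.9,0,0],"hand":0.1},{"dp":[110,-24,9],"twist":[0.9,0,0],"hand":0.1},{"dp":[135,-24,9],"twist":[0.9,0,0],"hand":0.1},{"dp":[135,-24,9],"twist":[0.9,0,0],"hand":0.1},{"dp":[135,-24,9],"twist":[0.9,0,0],"hand":0.1}]'

```text
time_s: 2.95
ee_pos: [0.4854, 0.1698, 0.1178]
eef_rot: [[-0.001, -1.0, 0.017], [-0.0, 0.017, 1.0], [-1.0, 0.001, -0.0]]
force: [0.3, 0.1, -0.2]
grip_width: 0.555
```

```bash
python3 - <<'E'
from h import *
q,w,o=wristcam(); cv2.imwrite("pics/w2.png",q["frame"]); print(o["ee_pos"],o["grip_width"],o["time_s"])
E
```

```text
[0.48539927 0.16975467 0.11775882] 0.5552954855639043 2.95
```

View pics/w2.png

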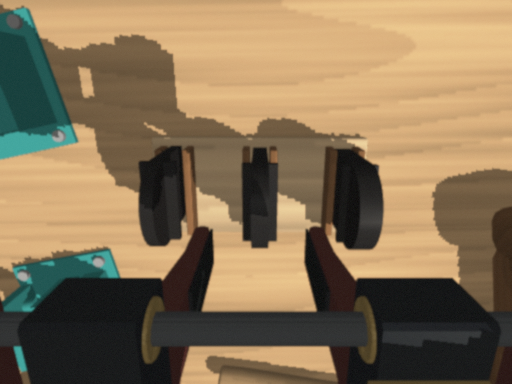

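servo_tool --grip_force 6 --motion '[{"dp":[20,0,0],"twist":[0,0,0],"hand":0.1},{"dp":[40,0,0],"twist":[0,0,0],"hand":0.1},{"dp":[46,0,0],"twist":[0,0,0],"hand":0.1},{"dp":[46,0,0],"twist":[0,0,0],"hand":-1},{"dp":[46,0,0],"twist":[0,0,0],"hand":-1},{"dp":[46,0,0],"twist":[0,0,0],"hand":-1},{"dp":[46,0,0],"twist":[0,0,0],"hand":-1},{"dp":[46,0,0],"twist":[0,0,0],"hand":-1},{"dp":[46,0,0],"twist":[0,0,0],"hand":-1},{"dp":[46,0,0],"twist":[0,0,0],"hand":-1},{"dp":[46,0,0],"twist":[0,0,0],"hand":-1},{"dp":[46,0,0],"twist":[0,0,0],"hand":-1}]'

```text
time_s: 4.2
ee_pos: [0.4863, 0.1692, 0.072]
eef_rot: [[0.001, -1.0, 0.018], [0.0, 0.018, 1.0], [-1.0, -0.001, 0.0]]
force: [-0.4, 0.8, 5.5]
grip_width: 0.137
```

```bash
python3 - <<'E'
from h import *
q,w,o=wristcam(); cv2.imwrite("pics/w3.png",q["frame"]); print(o["ee_pos"],o["force"],o["grip_width"]*88,o["time_s"])
E
```

```text
[0.48630456 0.16915514 0.07203062] [-0.35885358  0.84254054  5.49629846] 12.076018092778709 4.2
```

View pics/w3.png

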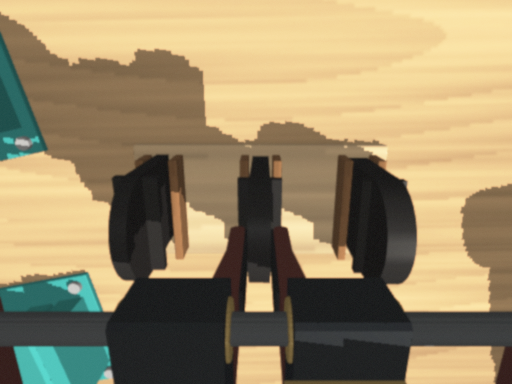

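servo_tool --grip_force 6 --motion '[{"dp":[0,0,0],"twist":[0,0,0],"hand":0.1},{"dp":[0,0,0],"twist":[0,0,0],"hand":0.1},{"dp":[0,0,0],"twist":[0,0,0],"hand":0.1},{"dp":[-3,0,0],"twist":[0,0,0],"hand":0.1}]'

```text
time_s: 4.65
ee_pos: [0.4853, 0.1688, 0.0741]
eef_rot: [[-0.001, -1.0, 0.018], [-0.0, 0.018, 1.0], [-1.0, 0.001, -0.0]]
force: [-0.1, -0.2, -0.7]
grip_width: 0.464
```

servo_tool --grip_force 6 --motion '[{"dp":[0,0,0],"twist":[0,0,0],"hand":-1},{"dp":[0,0,0],"twist":[0,0,0],"hand":-1},{"dp":[0,0,0],"twist":[0,0,0],"hand":-1},{"dp":[0,0,0],"twist":[0,0,0],"hand":-1},{"dp":[0,0,0],"twist":[0,0,0],"hand":-1},{"dp":[0,0,0],"twist":[0,0,0],"hand":-1},{"dp":[0,0,0],"twist":[0,0,0],"hand":-1}]'

```text
time_s: 5.35
ee_pos: [0.4858, 0.169, 0.0745]
eef_rot: [[-0.0, -1.0, 0.018], [-0.0, 0.018, 1.0], [-1.0, 0.0, -0.0]]
force: [-0.2, -0.3, -0.3]
grip_width: 0.137
```

Slot 2 reads 12.06 mm. I'll feel slot 1 as well, to rule out a bias in the gripper reading.

servo_tool --grip_force 6 --motion '[{"dp":[0,0,0],"twist":[0,0,0],"hand":0},{"dp":[0,0,0],"twist":[0,0,0],"hand":0},{"dp":[0,0,0],"twist":[0,0,0],"hand":0},{"dp":[-20,0,0],"twist":[0,0,0],"hand":0},{"dp":[-45,0,0],"twist":[0,0,0],"hand":0},{"dp":[-45,0,-36],"twist":[0,0,0],"hand":0},{"dp":[-45,0,-72],"twist":[0,0,0],"hand":0},{"dp":[-45,0,-72],"twist":[0,0,0],"hand":0},{"dp":[-20,0,-72],"twist":[0,0,0],"hand":0},{"dp":[0,0,-72],"twist":[0,0,0],"hand":0},{"dp":[0,0,-72],"twist":[0,0,0],"hand":-1},{"dp":[0,0,-72],"twist":[0,0,0],"hand":-1},{"dp":[0,0,-72],"twist":[0,0,0],"hand":-1},{"dp":[0,0,-72],"twist":[0,0,0],"hand":-1},{"dp":[0,0,-72],"twist":[0,0,0],"hand":-1},{"dp":[0,0,-72],"twist":[0,0,0],"hand":-1},{"dp":[0,0,-72],"twist":[0,0,0],"hand":-1}]'

```text
time_s: 7.05
ee_pos: [0.4852, 0.0971, 0.0753]
eef_rot: [[0.002, -1.0, 0.018], [0.0, 0.018, 1.0], [-1.0, -0.002, 0.0]]
force: [-0.5, 0.0, 5.8]
grip_width: 0.1
```

Slot 1 reads 8.8 mm, so that is the 9 mm plate and slot 2 holds the 12 mm one. Going back to slot 2 to take it.

servo_tool --grip_force 25 --motion '[{"dp":[0,0,0],"twist":[0,0,0],"hand":0},{"dp":[0,0,0],"twist":[0,0,0],"hand":0},{"dp":[0,0,0],"twist":[0,0,0],"hand":0},{"dp":[-20,0,0],"twist":[0,0,0],"hand":0},{"dp":[-45,0,0],"twist":[0,0,0],"hand":0},{"dp":[-45,0,36],"twist":[0,0,0],"hand":0},{"dp":[-45,0,72],"twist":[0,0,0],"hand":0},{"dp":[-45,0,72],"twist":[0,0,0],"hand":0},{"dp":[-20,0,72],"twist":[0,0,0],"hand":0},{"dp":[0,0,72],"twist":[0,0,0],"hand":0},{"dp":[0,0,72],"twist":[0,0,0],"hand":-1},{"dp":[0,0,72],"twist":[0,0,0],"hand":-1},{"dp":[0,0,72],"twist":[0,0,0],"hand":-1},{"dp":[0,0,72],"twist":[0,0,0],"hand":-1},{"dp":[0,0,72],"twist":[0,0,0],"hand":-1},{"dp":[0,0,72],"twist":[0,0,0],"hand":-1},{"dp":[0,0,72],"twist":[0,0,0],"hand":-1}]'

```text
time_s: 8.75
ee_pos: [0.4867, 0.1692, 0.0754]
eef_rot: [[0.002, -1.0, 0.018], [0.0, 0.018, 1.0], [-1.0, -0.002, 0.0]]
force: [-0.0, -0.4, 5.9]
grip_width: 0.133
```

servo_tool --motion '[{"dp":[-20,0,0],"twist":[0,0,0],"hand":-1},{"dp":[-60,0,0],"twist":[0,0,0],"hand":-1},{"dp":[-100,0,0],"twist":[0,0,0],"hand":-1},{"dp":[-140,0,0],"twist":[0,0,0],"hand":-1},{"dp":[-165,0,0],"twist":[0,0,0],"hand":-1},{"dp":[-165,-20,-45],"twist":[-2,0,0],"hand":-1},{"dp":[-165,-40,-90],"twist":[-5,0,0],"hand":-1},{"dp":[-165,-60,-135],"twist":[-8,0,0],"hand":-1},{"dp":[-165,-80,-180],"twist":[-11,0,0],"hand":-1},{"dp":[-165,-100,-225],"twist":[-14,0,0],"hand":-1},{"dp":[-165,-120,-270],"twist":[-16,0,0],"hand":-1},{"dp":[-165,-135,-305],"twist":[-17,0,0],"hand":-1},{"dp":[-165,-139,-325],"twist":[-17,0,0],"hand":-1},{"dp":[-165,-139,-325],"twist":[-17,0,0],"hand":-1},{"dp":[-165,-139,-325],"twist":[-17,0,0],"hand":-1}]'

```text
time_s: 10.25
ee_pos: [0.618, -0.1577, 0.2391]
eef_rot: [[-0.001, -0.962, -0.274], [0.001, -0.274, 0.962], [-1.0, 0.001, 0.002]]
force: [-0.6, 0.6, -1.0]
grip_width: 0.132
```

```bash
python3 - <<'E'
from h import *
q,w,o=wristcam(); cv2.imwrite("pics/w4.png",q["frame"]); print(o["ee_pos"],o["force"],o["grip_width"]*88,o["time_s"])
np.savez("w4.npz",K=w["K"],R=w["R"],t=w["t"])
for l,z in [("fixture",0),("mouth",.055)]:
    for d in models.landmark_of(q,l)[:3]:
        uv=d["location"]*np.array([512,384]); print(l,uv.round(1),round(d["score"],2),atz(w,uv,z).round(4))
E
```

```text
[ 0.61800428 -0.15769478  0.23910357] [-0.56216764  0.59514964 -1.03465951] 11.63724861725008 10.25
fixture [262.3  95.7] 0.92 [ 0.5468 -0.1737  0.    ]
fixture [378.3 182.8] 0.64 [0.6108 0.0033 0.    ]
mouth [257.3  95.2] 0.59 [ 0.547  -0.1799  0.055 ]
```

View pics/w4.png

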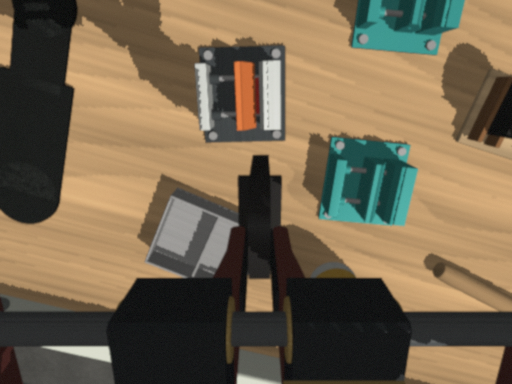

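Plate held. The real fixture, with the orange jaw, is at about (245,93). Enlarging it.

```bash
python3 - <<'E'
import cv2
a=cv2.imread("pics/w4.png")[35:155,185:300]; cv2.imwrite("pics/w4c.png",cv2.resize(a,None,fx=5,fy=5,interpolation=cv2.INTER_CUBIC))
E
```

```text
(no output)
```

View pics/w4c.png

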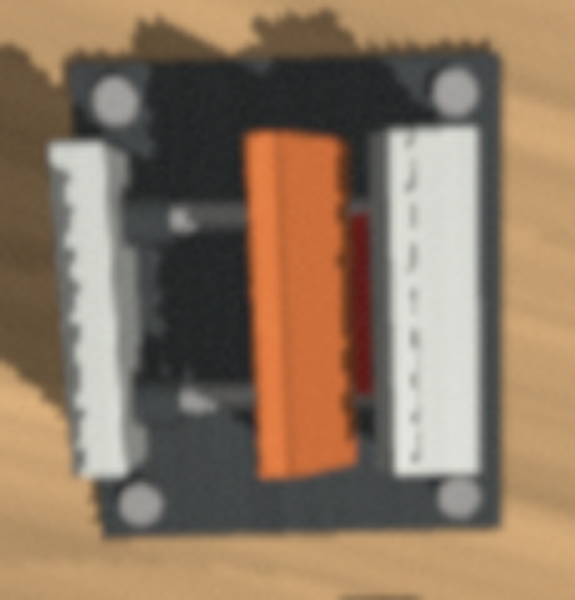

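```bash
python3 - <<'E'
from h import *
w=dict(np.load("w4.npz"))
c=lambda u,v:(185+(u)/5,35+(v)/5)
P={}
for n,uv,z in [("outA",(479,127),.055),("outB",(481,474),.055),("bevA",(408,130),.055),("bevB",(417,474),.055),("faceA(z45)",(386,130),.045),("faceB",(390,474),.045),("orA",(283,132),.055),("orB",(292,478),.055),("orlA",(245,132),.055),("orlB",(260,478),.055),("TL",(70,60),.006),("TR",(500,58),.006),("BR",(500,525),.006),("BL",(103,535),.006)]:
    P[n]=atz(w,c(*uv),z); print(n,P[n].round(4))
for a,b in [("outB","outA"),("bevB","bevA"),("orB","orA"),("BR","TR"),("BL","TL")]:
    d=P[b]-P[a]; print(a,np.degrees(np.arctan2(d[1],d[0])),np.linalg.norm(d))
d=P["outA"]+P["outB"]; th=0
for a in [("outA","outB",22),("bevA","bevB",4),("orA","orB",-18)]:
  for yaw in (13,14,15,16):
    v=np.radians(yaw); ey=np.array([-np.sin(v),np.cos(v)]); m=(P[a[0]]+P[a[1]])[:2]/2
    print(a,yaw,(m-ey*a[2]/1000).round(4),end=" ")
  print()
E
```

```text
outA [ 0.5072 -0.166   0.055 ]
outB [ 0.5747 -0.1449  0.055 ]
bevA [ 0.5118 -0.1799  0.055 ]
bevB [ 0.5786 -0.1584  0.055 ]
faceA(z45) [ 0.5123 -0.1844  0.045 ]
faceB [ 0.5812 -0.1636  0.045 ]
orA [ 0.5192 -0.2046  0.055 ]
orB [ 0.5868 -0.1843  0.055 ]
orlA [ 0.5213 -0.2121  0.055 ]
orlB [ 0.5888 -0.191   0.055 ]
TL [ 0.5148 -0.259   0.006 ]
TR [ 0.4872 -0.1638  0.006 ]
BR [ 0.59   -0.1319  0.006 ]
BL [ 0.6195 -0.2265  0.006 ]
outB -162.65310320775615 0.07073525270686577
bevB -162.1090595927256 0.07017250214300495
orB -163.35873932005947 0.07060506486654133
BR -162.79778861315793 0.10762855303504998
BL -162.7623767053785 0.10964781513178291
('outA', 'outB', 22) 13 [ 0.5459 -0.1769] ('outA', 'outB', 22) 14 [ 0.5463 -0.1768] ('outA', 'outB', 22) 15 [ 0.5467 -0.1767] ('outA', 'outB', 22) 16 [ 0.547  -0.1766] 
('bevA', 'bevB', 4) 13 [ 0.5461 -0.173 ] ('bevA', 'bevB', 4) 14 [ 0.5461 -0.173 ] ('bevA', 'bevB', 4) 15 [ 0.5462 -0.173 ] ('bevA', 'bevB', 4) 16 [ 0.5463 -0.173 ] 
('orA', 'orB', -18) 13 [ 0.549  -0.1769] ('orA', 'orB', -18) 14 [ 0.5487 -0.177 ] ('orA', 'orB', -18) 15 [ 0.5484 -0.1771] ('orA', 'orB', -18) 16 [ 0.5481 -0.1771]
```

servo_tool --motion '[{"dp":[0,40,-3],"twist":[-1.3,0,0],"hand":-1},{"dp":[20,73,-5],"twist":[-1.3,0,0],"hand":-1},{"dp":[50,73,-5],"twist":[-1.3,0,0],"hand":-1},{"dp":[80,73,-5],"twist":[-1.3,0,0],"hand":-1},{"dp":[97,73,-5],"twist":[-1.3,0,0],"hand":-1},{"dp":[97,73,-5],"twist":[-1.3,0,0],"hand":-1},{"dp":[97,73,-5],"twist":[-1.3,0,0],"hand":-1}]'

```text
time_s: 11.1
ee_pos: [0.5502, -0.1825, 0.1431]
eef_rot: [[0.0, -0.955, -0.298], [-0.0, -0.298, 0.955], [-1.0, -0.0, -0.0]]
force: [-0.2, -0.3, -0.6]
grip_width: 0.131
```

```bash
python3 - <<'E'
from h import *
q,w,o=wristcam(); cv2.imwrite("pics/w5.png",cv2.resize(q["frame"][100:330,150:370],None,fx=2.6,fy=2.6,interpolation=cv2.INTER_CUBIC)); print(o["ee_pos"],o["force"],o["grip_width"]*88,o["time_s"])
np.savez("w5.npz",K=w["K"],R=w["R"],t=w["t"])
s=read_camera("scene"); cv2.imwrite("pics/s5.png",cv2.resize(s["frame"][120:220,150:270],None,fx=5,fy=5,interpolation=cv2.INTER_CUBIC))
E
```

```text
[ 0.55018685 -0.18247927  0.14313316] [-0.21888473 -0.33598078 -0.55806248] 11.5493949908535 11.1
```

View pics/w5.png

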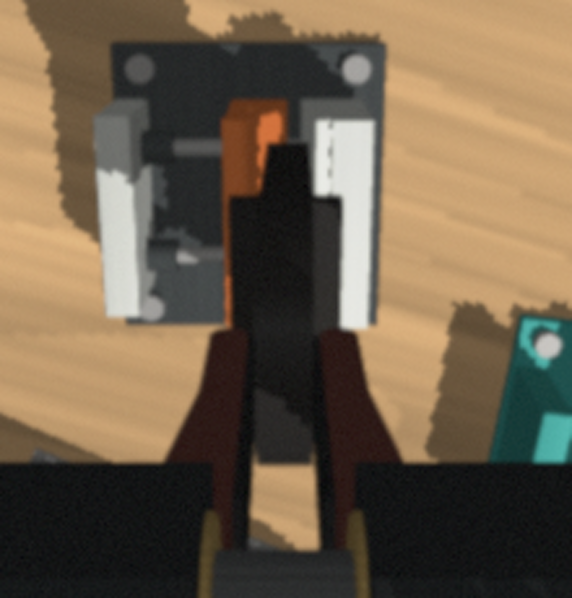

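View pics/s5.png

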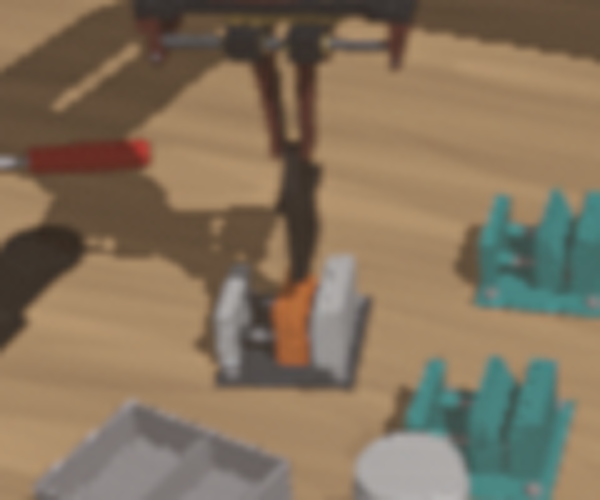

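```bash
python3 - <<'E'
from h import *
w=dict(np.load("w5.npz")); o=telemetry.get_obs()
c=lambda u,v:(150+u/2.6,100+v/2.6)
R=np.array(o["eef_rot"]);p=o["ee_pos"]
for n,uv,z,yf in [("outA",(375,121),.055,22),("outB",(370,326),.055,22),("bevA",(332,121),.055,4),("bevA?",(315,121),.055,4),("bevB",(341,326),.055,4),("orLA",(223,117),.055,None),("orlB",(224,322),.055,None),("orbev",(258,115),.055,-18),("orbevz30",(288,102),.03,-5),("baseTR",(385,44),.006,None),("baseBR",(377,325),.006,None)]:
    X=atz(w,c(*uv),z); d=R.T@(X-p); print(n,X.round(4),"tool y,z mm",(d[1:]*1e3).round(1),"-> tcp at fixture y",None if yf is None else round(yf-d[2]*1e3,1))
E
```

```text
outA [ 0.5078 -0.166   0.055 ] tool y,z mm [36.5 29.5] -> tcp at fixture y -7.5
outB [ 0.574  -0.1449  0.055 ] tool y,z mm [-33.1  30. ] -> tcp at fixture y -8.0
bevA [ 0.5118 -0.1789  0.055 ] tool y,z mm [36.4 16. ] -> tcp at fixture y -12.0
bevA? [ 0.5134 -0.184   0.055 ] tool y,z mm [36.4 10.6] -> tcp at fixture y -6.6
bevB [ 0.5769 -0.1543  0.055 ] tool y,z mm [-33.1  20.2] -> tcp at fixture y -16.2
orLA [ 0.5208 -0.212   0.055 ] tool y,z mm [ 37.7 -18.3] -> tcp at fixture y None
orlB [ 0.5873 -0.1924  0.055 ] tool y,z mm [-31.6 -19.3] -> tcp at fixture y None
orbev [ 0.5169 -0.2017  0.055 ] tool y,z mm [38.3 -7.3] -> tcp at fixture y -10.7
orbevz30 [ 0.5136 -0.1927  0.03  ] tool y,z mm [38.8  2.3] -> tcp at fixture y -7.3
baseTR [ 0.4865 -0.1643  0.006 ] tool y,z mm [56.3 37.6] -> tcp at fixture y None
baseBR [ 0.591  -0.1311  0.006 ] tool y,z mm [-53.3  38.2] -> tcp at fixture y None
```

servo_tool --motion '[{"dp":[10,-1,0.5],"twist":[0,0,0],"hand":-1},{"dp":[18,-1,0.5],"twist":[0,0,0],"hand":-1},{"dp":[24,-1,0.5],"twist":[0,0,0],"hand":-1},{"dp":[28,-1,0.5],"twist":[0,0,0],"hand":-1},{"dp":[28,-1,0.5],"twist":[0,0,0],"hand":-1}]'

```text
time_s: 11.7
ee_pos: [0.5505, -0.1826, 0.1138]
eef_rot: [[-0.001, -0.955, -0.296], [0.0, -0.296, 0.955], [-1.0, 0.001, 0.001]]
force: [0.3, -0.2, -0.8]
grip_width: 0.135
```

servo_tool --motion '[{"dp":[2,0,0],"twist":[0,0,0],"hand":-1},{"dp":[4,0,0],"twist":[0,0,0],"hand":-1},{"dp":[6,0,0],"twist":[0,0,0],"hand":-1}]'

```text
time_s: 12.0
ee_pos: [0.5515, -0.183, 0.1092]
eef_rot: [[0.001, -0.955, -0.297], [-0.001, -0.297, 0.955], [-1.0, -0.001, -0.001]]
force: [-0.1, 0.3, 5.2]
grip_width: 0.134
```

servo_tool --motion '[{"dp":[1.5,0,0],"twist":[0,0,0],"hand":-1},{"dp":[3,0,0],"twist":[0,0,0],"hand":-1},{"dp":[4.5,0,0],"twist":[0,0,0],"hand":-1},{"dp":[4.5,0,0],"twist":[0,0,0],"hand":-1}]'

```text
time_s: 12.4
ee_pos: [0.5516, -0.1829, 0.1047]
eef_rot: [[0.002, -0.955, -0.296], [-0.001, -0.296, 0.955], [-1.0, -0.001, -0.001]]
force: [0.4, -0.5, 2.7]
grip_width: 0.129
```

servo_tool --motion '[{"dp":[1.5,0,0],"twist":[0,0,0],"hand":-1},{"dp":[3,0,0],"twist":[0,0,0],"hand":-1},{"dp":[4.5,0,0],"twist":[0,0,0],"hand":-1},{"dp":[4.5,0,0],"twist":[0,0,0],"hand":-1}]'

```text
time_s: 12.8
ee_pos: [0.5516, -0.1828, 0.1001]
eef_rot: [[0.001, -0.955, -0.296], [-0.001, -0.296, 0.955], [-1.0, -0.001, -0.001]]
force: [1.0, -0.1, 4.7]
grip_width: 0.129
```

servo_tool --motion '[{"dp":[1,0,0],"twist":[0,0,0],"hand":-1},{"dp":[2,0,0],"twist":[0,0,0],"hand":-1},{"dp":[3,0,0],"twist":[0,0,0],"hand":-1},{"dp":[3,0,0],"twist":[0,0,0],"hand":-1}]'

```text
time_s: 13.2
ee_pos: [0.5515, -0.1829, 0.0971]
eef_rot: [[0.001, -0.955, -0.297], [-0.001, -0.297, 0.955], [-1.0, -0.001, -0.001]]
force: [0.9, 1.4, 3.5]
grip_width: 0.128
```

servo_tool --motion '[{"dp":[1,0,0],"twist":[0,0,0],"hand":-1},{"dp":[2,0,0],"twist":[0,0,0],"hand":-1},{"dp":[3,0,0],"twist":[0,0,0],"hand":-1},{"dp":[3,0,0],"twist":[0,0,0],"hand":-1}]'

```text
time_s: 13.6
ee_pos: [0.5511, -0.1826, 0.0935]
eef_rot: [[0.0, -0.955, -0.296], [-0.0, -0.296, 0.955], [-1.0, -0.0, -0.0]]
force: [0.6, -0.2, 3.3]
grip_width: 0.132
```

```bash
python3 - <<'E'
from h import *
q,w,o=wristcam(); cv2.imwrite("pics/w6.png",cv2.resize(q["frame"][100:330,150:370],None,fx=2.6,fy=2.6,interpolation=cv2.INTER_CUBIC)); print(o["ee_pos"],o["force"],o["grip_width"]*88,o["time_s"])
E
```

```text
[ 0.55106777 -0.18262693  0.09346971] [ 0.63416931 -0.19767254  3.33583228] 11.630128570083642 13.6
```

View pics/w6.png

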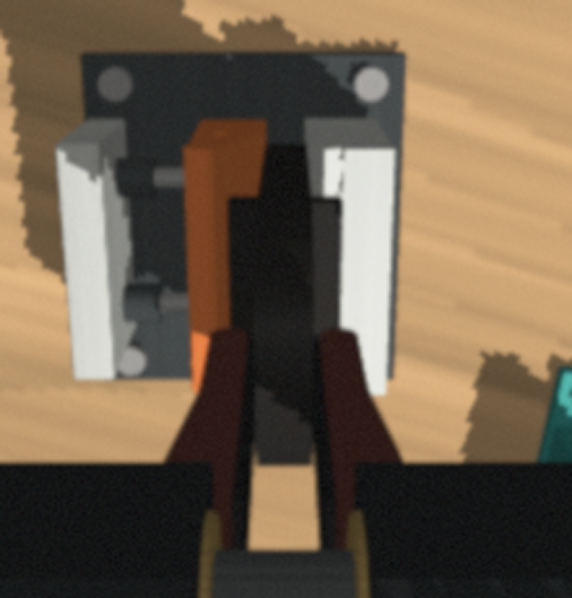

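servo_tool --motion '[{"dp":[1,0,0],"twist":[0,0,0],"hand":-1},{"dp":[2,0,0],"twist":[0,0,0],"hand":-1},{"dp":[3,0,0],"twist":[0,0,0],"hand":-1},{"dp":[3,0,0],"twist":[0,0,0],"hand":-1}]'

```text
time_s: 14.05
ee_pos: [0.5509, -0.1826, 0.0905]
eef_rot: [[0.0, -0.955, -0.297], [-0.0, -0.297, 0.955], [-1.0, -0.0, -0.0]]
force: [1.0, 0.2, 3.2]
grip_width: 0.13
```

servo_tool --motion '[{"dp":[1,0,0],"twist":[0,0,0],"hand":-1},{"dp":[2,0,0],"twist":[0,0,0],"hand":-1},{"dp":[2,0,0],"twist":[0,0,0],"hand":-1}]'

```text
time_s: 14.35
ee_pos: [0.5516, -0.183, 0.0895]
eef_rot: [[0.002, -0.955, -0.297], [-0.001, -0.297, 0.955], [-1.0, -0.001, -0.001]]
force: [0.5, -0.0, 11.6]
grip_width: 0.128
```

servo_tool --motion '[{"dp":[0,0,0],"twist":[0,0,0],"hand":-1},{"dp":[0.5,0,0],"twist":[0,0,0],"hand":-1},{"dp":[0.5,0,0],"twist":[0,0,0],"hand":-1}]'

```text
time_s: 14.65
ee_pos: [0.5518, -0.1832, 0.0895]
eef_rot: [[0.002, -0.955, -0.297], [-0.001, -0.297, 0.955], [-1.0, -0.002, -0.002]]
force: [-0.0, -0.2, 13.8]
grip_width: 0.134
```

servo_tool --motion '[{"dp":[0.7,0,0],"twist":[0,0,0],"hand":-1},{"dp":[0.7,0,0],"twist":[0,0,0],"hand":-1}]'

```text
time_s: 14.85
ee_pos: [0.5522, -0.1834, 0.0893]
eef_rot: [[0.003, -0.955, -0.297], [-0.002, -0.297, 0.955], [-1.0, -0.002, -0.003]]
force: [-0.8, -0.0, 18.1]
grip_width: 0.131
```

servo_tool --motion '[{"dp":[-1,0,0],"twist":[0,0,0],"hand":-1},{"dp":[-1.5,0,0],"twist":[0,0,0],"hand":-1},{"dp":[-1.5,0,0],"twist":[0,0,0],"hand":-1}]'

```text
time_s: 15.15
ee_pos: [0.5515, -0.1829, 0.0896]
eef_rot: [[0.001, -0.955, -0.297], [-0.001, -0.297, 0.955], [-1.0, -0.001, -0.001]]
force: [-0.4, -0.2, 9.8]
grip_width: 0.13
```

The hard stop is clear: the force rises from 14 to 18 N with no travel. Now I release and look.

servo_tool --motion '[{"dp":[0,0,0],"twist":[0,0,0],"hand":-0.6},{"dp":[0,0,0],"twist":[0,0,0],"hand":-0.3},{"dp":[0,0,0],"twist":[0,0,0],"hand":0},{"dp":[0,0,0],"twist":[0,0,0],"hand":0},{"dp":[0,0,0],"twist":[0,0,0],"hand":0},{"dp":[-15,0,0],"twist":[0,0,0],"hand":0},{"dp":[-45,0,0],"twist":[0,0,0],"hand":0},{"dp":[-90,0,0],"twist":[0,0,0],"hand":0},{"dp":[-120,-30,0],"twist":[0,0,0],"hand":0},{"dp":[-120,-70,0],"twist":[0,0,0],"hand":0},{"dp":[-120,-70,0],"twist":[0,0,0],"hand":0},{"dp":[-120,-70,0],"twist":[0,0,0],"hand":0}]'

```text
time_s: 16.35
ee_pos: [0.6175, -0.1614, 0.2082]
eef_rot: [[-0.001, -0.955, -0.298], [0.0, -0.298, 0.955], [-1.0, 0.001, 0.001]]
force: [-0.9, 0.7, 0.1]
grip_width: 0.501
```

```bash
python3 - <<'E'
from h import *
q,w,o=wristcam(); cv2.imwrite("pics/w7.png",q["frame"]); cv2.imwrite("pics/w7c.png",cv2.resize(q["frame"][20:170,170:330],None,fx=4,fy=4,interpolation=cv2.INTER_CUBIC)); print(o["ee_pos"],o["force"],o["grip_width"]*88,o["time_s"])
np.savez("w7.npz",K=w["K"],R=w["R"],t=w["t"])
s=read_camera("scene"); cv2.imwrite("pics/s7.png",cv2.resize(s["frame"][110:260,160:380],None,fx=3.6,fy=3.6,interpolation=cv2.INTER_CUBIC))
E
```

```text
[ 0.61746029 -0.16139095  0.20820496] [-0.93681779  0.69985004  0.09827378] 44.07477726685675 16.35
```

View pics/w7c.png

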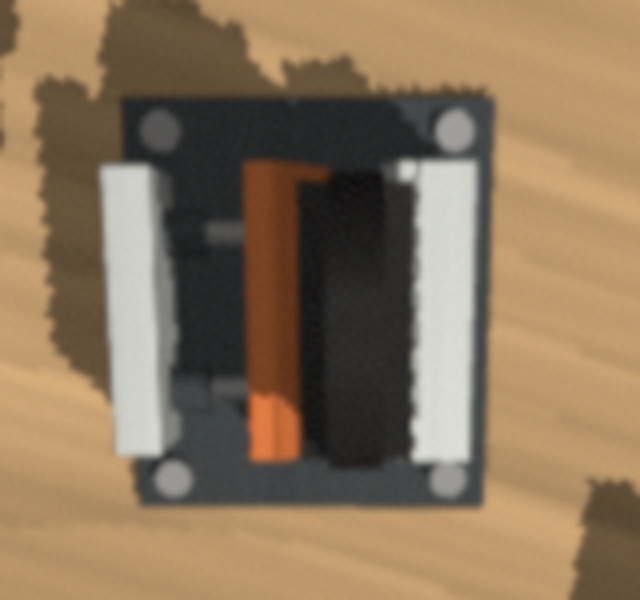

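View pics/s7.png

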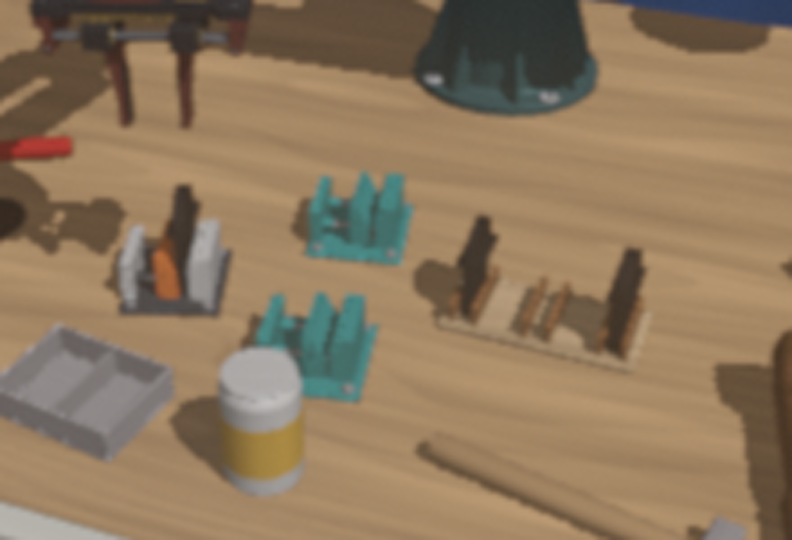

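```bash
python3 - <<'E'
from h import *
w=dict(np.load("w7.npz"))
c=lambda u,v:(170+u/4,20+v/4)
P=lambda u,v,z=.055: atz(w,c(u,v),z)
for a,b in [((476,162),(244,162)),((470,460),(250,460))]:
    print("outer-orange mm",np.linalg.norm(P(*a)-P(*b))*1e3,"jaw =",np.linalg.norm(P(*a)-P(*b))*1e3-48.2)
f=lambda y,x=0:np.array([.5473,-.1765])+np.array([-.296,.955])*y+np.array([.955,.296])*x
for h in (.0,.003,.006):  # predicted pixels for seated plate, base z=.022+h
    for y in (-.019,.007,):
        print(h,y,[((proj(w,[*f(y,x),.022+h+.060])-[170,20])*4).round(0) for x in(-.032,.032)])
E
```

```text
outer-orange mm 54.64191962736179 jaw = 6.441919627361784
outer-orange mm 55.13933877395689 jaw = 6.939338773956884
0.0 -0.019 [array([300., 166.]), array([303., 463.])]
0.0 0.007 [array([420., 167.]), array([416., 463.])]
0.003 -0.019 [array([300., 165.]), array([302., 464.])]
0.003 0.007 [array([421., 165.]), array([416., 465.])]
0.006 -0.019 [array([299., 164.]), array([302., 466.])]
0.006 0.007 [array([421., 164.]), array([417., 466.])]
```

Plate upright and flush, with the jaw at about 6.7 mm. As a last check I'll touch the plate's crown lightly with shut fingers, to confirm it didn't spring up.

servo_tool --grip_force 10 --motion '[{"dp":[0,35,0.6],"twist":[0,0,0],"hand":-1},{"dp":[0,70,0.6],"twist":[0,0,0],"hand":-1},{"dp":[30,70,0.6],"twist":[0,0,0],"hand":-1},{"dp":[60,70,0.6],"twist":[0,0,0],"hand":-1},{"dp":[80,70,0.6],"twist":[0,0,0],"hand":-1},{"dp":[86,70,0.6],"twist":[0,0,0],"hand":-1},{"dp":[86,70,0.6],"twist":[0,0,0],"hand":-1},{"dp":[86,70,0.6],"twist":[0,0,0],"hand":-1}]'

```text
time_s: 17.25
ee_pos: [0.5509, -0.1824, 0.1236]
eef_rot: [[0.001, -0.955, -0.296], [-0.001, -0.296, 0.955], [-1.0, -0.001, -0.001]]
force: [0.1, 0.2, 0.4]
grip_width: 0.006
```

servo_tool --motion '[{"dp":[1,0,0],"twist":[0,0,0],"hand":-1},{"dp":[2,0,0],"twist":[0,0,0],"hand":-1},{"dp":[3,0,0],"twist":[0,0,0],"hand":-1},{"dp":[4,0,0],"twist":[0,0,0],"hand":-1}]'

```text
time_s: 17.65
ee_pos: [0.5509, -0.1821, 0.1191]
eef_rot: [[0.0, -0.955, -0.297], [-0.0, -0.297, 0.955], [-1.0, -0.0, -0.0]]
force: [0.7, -0.1, 0.9]
grip_width: 0.004
```

servo_tool --motion '[{"dp":[1,0,0],"twist":[0,0,0],"hand":-1},{"dp":[2,0,0],"twist":[0,0,0],"hand":-1}]'

```text
time_s: 17.85
ee_pos: [0.5507, -0.182, 0.1168]
eef_rot: [[-0.0, -0.955, -0.297], [-0.0, -0.297, 0.955], [-1.0, 0.0, -0.0]]
force: [0.0, -0.1, -0.4]
grip_width: 0.006
```

servo_tool --motion '[{"dp":[0.7,0,0],"twist":[0,0,0],"hand":-1},{"dp":[1.5,0,0],"twist":[0,0,0],"hand":-1}]'

```text
time_s: 18.05
ee_pos: [0.5507, -0.182, 0.1153]
eef_rot: [[-0.0, -0.955, -0.297], [-0.0, -0.297, 0.955], [-1.0, 0.0, 0.0]]
force: [0.2, 0.0, -0.4]
grip_width: 0.004
```

servo_tool --motion '[{"dp":[0.7,0,0],"twist":[0,0,0],"hand":-1},{"dp":[1.5,0,0],"twist":[0,0,0],"hand":-1},{"dp":[1.5,0,0],"twist":[0,0,0],"hand":-1}]'

```text
time_s: 18.35
ee_pos: [0.5506, -0.182, 0.1137]
eef_rot: [[-0.0, -0.955, -0.297], [0.0, -0.297, 0.955], [-1.0, 0.0, 0.0]]
force: [-0.6, -0.1, -0.2]
grip_width: 0.007
```

servo_tool --motion '[{"dp":[1,0,0],"twist":[0,0,0],"hand":-1},{"dp":[1,0,0],"twist":[0,0,0],"hand":-1}]'

```text
time_s: 18.55
ee_pos: [0.5506, -0.182, 0.1128]
eef_rot: [[-0.0, -0.955, -0.297], [-0.0, -0.297, 0.955], [-1.0, 0.0, 0.0]]
force: [0.1, 0.5, 1.1]
grip_width: 0.006
```

servo_tool --motion '[{"dp":[0.7,0,0],"twist":[0,0,0],"hand":-1},{"dp":[1.4,0,0],"twist":[0,0,0],"hand":-1},{"dp":[1.4,0,0],"twist":[0,0,0],"hand":-1}]'

```text
time_s: 18.85
ee_pos: [0.5506, -0.182, 0.1114]
eef_rot: [[-0.0, -0.955, -0.297], [-0.0, -0.297, 0.955], [-1.0, 0.0, 0.0]]
force: [0.6, -0.5, 0.2]
grip_width: 0.003
```

servo_tool --motion '[{"dp":[0.7,0,0],"twist":[0,0,0],"hand":-1},{"dp":[1.4,0,0],"twist":[0,0,0],"hand":-1},{"dp":[1.4,0,0],"twist":[0,0,0],"hand":-1}]'

```text
time_s: 19.15
ee_pos: [0.5506, -0.182, 0.11]
eef_rot: [[-0.0, -0.955, -0.296], [-0.0, -0.296, 0.955], [-1.0, 0.0, 0.0]]
force: [-0.3, 0.6, 0.5]
grip_width: 0.009
```

```bash
python3 - <<'E'
from h import *
q,w,o=wristcam(); cv2.imwrite("pics/w8.png",cv2.resize(q["frame"][100:330,150:370],None,fx=2.6,fy=2.6,interpolation=cv2.INTER_CUBIC)); print(o["ee_pos"],o["force"],o["grip_width"]*88,o["time_s"])
s=read_camera("scene"); cv2.imwrite("pics/s8.png",cv2.resize(s["frame"][120:220,150:270],None,fx=5,fy=5,interpolation=cv2.INTER_CUBIC))
E
```

```text
[ 0.5506128  -0.18201693  0.10995546] [-0.27476448  0.55270461  0.53013526] 0.8059868313335179 19.15
```

View pics/w8.png

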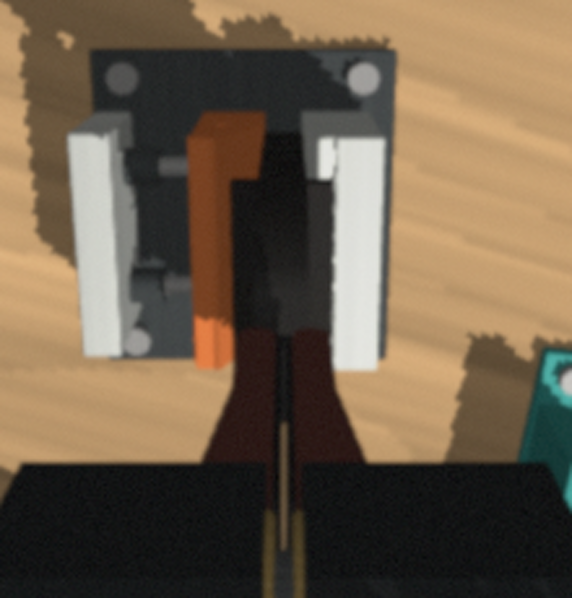

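View pics/s8.png

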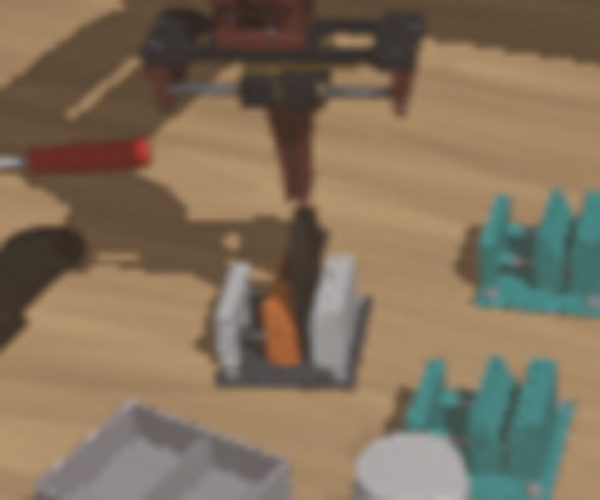

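servo_tool --motion '[{"dp":[0.7,0,0],"twist":[0,0,0],"hand":-1},{"dp":[1.4,0,0],"twist":[0,0,0],"hand":-1},{"dp":[1.4,0,0],"twist":[0,0,0],"hand":-1}]'

```text
time_s: 19.55
ee_pos: [0.5506, -0.182, 0.1086]
eef_rot: [[-0.0, -0.955, -0.297], [-0.0, -0.297, 0.955], [-1.0, 0.0, 0.0]]
force: [0.4, 0.6, 0.8]
grip_width: 0.005
```

servo_tool --motion '[{"dp":[0.7,0,0],"twist":[0,0,0],"hand":-1},{"dp":[1.4,0,0],"twist":[0,0,0],"hand":-1},{"dp":[1.4,0,0],"twist":[0,0,0],"hand":-1}]'

```text
time_s: 19.85
ee_pos: [0.5506, -0.182, 0.1072]
eef_rot: [[-0.0, -0.955, -0.296], [-0.0, -0.296, 0.955], [-1.0, 0.0, 0.0]]
force: [-0.2, -0.3, -0.9]
grip_width: 0.007
```

servo_tool --motion '[{"dp":[0.7,0,0],"twist":[0,0,0],"hand":-1},{"dp":[1.4,0,0],"twist":[0,0,0],"hand":-1},{"dp":[1.4,0,0],"twist":[0,0,0],"hand":-1}]'

```text
time_s: 20.15
ee_pos: [0.5506, -0.182, 0.1057]
eef_rot: [[-0.0, -0.955, -0.297], [0.0, -0.297, 0.955], [-1.0, 0.0, 0.0]]
force: [-0.2, -0.8, 0.8]
grip_width: 0.006
```

```bash
python3 - <<'E'
from h import *
s=read_camera("scene"); cv2.imwrite("pics/s9.png",cv2.resize(s["frame"][140:210,170:250],None,fx=9,fy=9,interpolation=cv2.INTER_CUBIC))
q,w,o=wristcam(); cv2.imwrite("pics/w9.png",cv2.resize(q["frame"][100:330,150:370],None,fx=2.6,fy=2.6,interpolation=cv2.INTER_CUBIC))
for z in (.1,.105,.11,.115): print(z,proj(s,[.549,-.182,z]),(proj(s,[.549,-.182,z])-[170,140])*9)
print("tcp",(proj(s,o["ee_pos"])-[170,140])*9, o["ee_pos"],o["time_s"])
E
```

```text
0.1 [210.6142599  166.09740923] [365.52833912 234.8766831 ]
0.105 [210.49953308 164.89805349] [364.49579774 224.08248144]
0.11 [210.38426755 163.69306605] [363.45840795 213.23759447]
0.115 [210.2684595  162.48240715] [362.41613553 202.34166435]
tcp [362.50892821 224.54211865] [ 0.55061843 -0.18198872  0.105784  ] 20.2
```

View pics/s9.png

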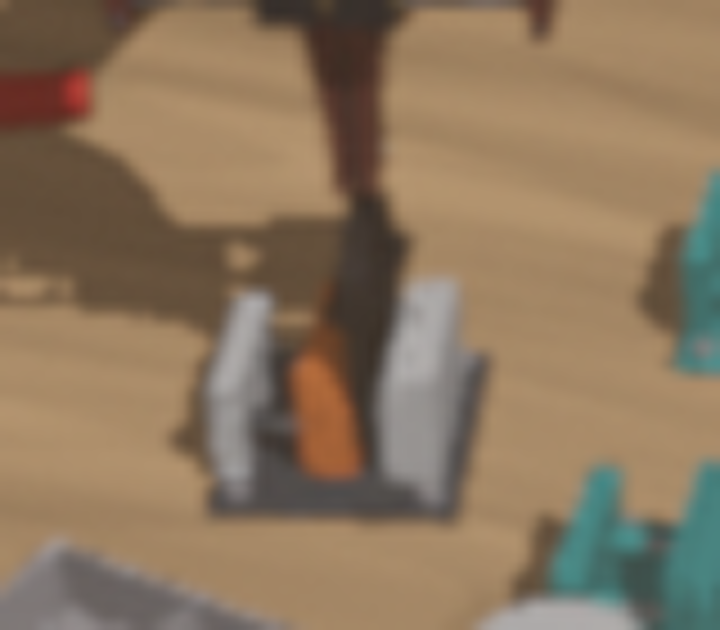

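View pics/w9.png

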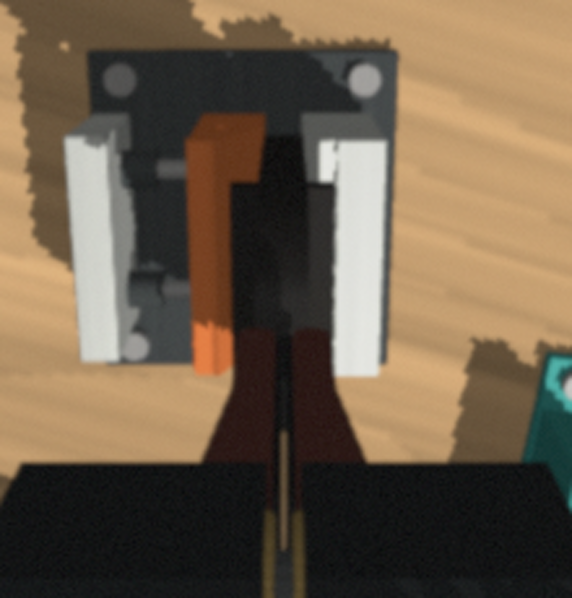

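```bash
python3 - <<'E'
from h import *
s=read_camera("scene")
P=np.array([0.6175,-0.1614,0.2082]); y=np.array([-.955,-.298,0]);z=np.array([-.298,.955,0])
for h in (0,.01,.0187):
  for sgn in (-1,1):
    print(h,sgn,((proj(s,P+z*sgn*.026+[0,0,h])-[160,110])*3.6).round(1))
print("jaw tops z55 in s9", [((proj(s,X)-[170,140])*9).round(0) for X in ([.5072,-.166,.055],[.5747,-.1449,.055])])
E
```

```text
0 -1 [129.7 143. ]
0 1 [188.3 144.3]
0.01 -1 [128.5 133.1]
0.01 1 [187.4 134.4]
0.0187 -1 [127.5 124.5]
0.0187 1 [186.6 125.7]
jaw tops z55 in s9 [array([456., 282.]), array([432., 384.])]
```

Worth noting: the fingertips show about 18 mm behind the nominal TCP (s7, s9), so contact should come at TCP z of about 0.096. I'll keep going down gently.

servo_tool --motion '[{"dp":[1.5,0,0],"twist":[0,0,0],"hand":-1},{"dp":[3,0,0],"twist":[0,0,0],"hand":-1},{"dp":[4,0,0],"twist":[0,0,0],"hand":-1},{"dp":[4,0,0],"twist":[0,0,0],"hand":-1}]'

```text
time_s: 20.7
ee_pos: [0.5505, -0.182, 0.1016]
eef_rot: [[-0.0, -0.955, -0.297], [0.0, -0.297, 0.955], [-1.0, 0.0, 0.0]]
force: [-0.5, 0.3, 0.2]
grip_width: 0.006
```

servo_tool --motion '[{"dp":[0.7,0,0],"twist":[0,0,0],"hand":-1},{"dp":[1.4,0,0],"twist":[0,0,0],"hand":-1},{"dp":[1.4,0,0],"twist":[0,0,0],"hand":-1}]'

```text
time_s: 21.0
ee_pos: [0.5506, -0.182, 0.1004]
eef_rot: [[-0.0, -0.955, -0.297], [-0.0, -0.297, 0.955], [-1.0, 0.0, 0.0]]
force: [-0.4, -0.4, -0.2]
grip_width: 0.005
```

servo_tool --motion '[{"dp":[0.7,0,0],"twist":[0,0,0],"hand":-1},{"dp":[1.4,0,0],"twist":[0,0,0],"hand":-1},{"dp":[1.4,0,0],"twist":[0,0,0],"hand":-1}]'

```text
time_s: 21.3
ee_pos: [0.5506, -0.182, 0.099]
eef_rot: [[-0.0, -0.955, -0.296], [-0.0, -0.296, 0.955], [-1.0, 0.0, 0.0]]
force: [-0.4, 0.2, 0.7]
grip_width: 0.006
```

servo_tool --motion '[{"dp":[0.7,0,0],"twist":[0,0,0],"hand":-1},{"dp":[1.4,0,0],"twist":[0,0,0],"hand":-1},{"dp":[1.4,0,0],"twist":[0,0,0],"hand":-1}]'

```text
time_s: 21.6
ee_pos: [0.5506, -0.182, 0.0976]
eef_rot: [[-0.0, -0.955, -0.297], [-0.0, -0.297, 0.955], [-1.0, 0.0, 0.0]]
force: [-0.1, -0.2, 1.1]
grip_width: 0.008
```

servo_tool --motion '[{"dp":[0.7,0,0],"twist":[0,0,0],"hand":-1},{"dp":[1.4,0,0],"twist":[0,0,0],"hand":-1},{"dp":[1.4,0,0],"twist":[0,0,0],"hand":-1}]'

```text
time_s: 21.9
ee_pos: [0.5506, -0.182, 0.0961]
eef_rot: [[-0.0, -0.955, -0.297], [-0.0, -0.297, 0.955], [-1.0, 0.0, 0.0]]
force: [-0.1, 0.2, 0.9]
grip_width: 0.0
```

servo_tool --motion '[{"dp":[0.7,0,0],"twist":[0,0,0],"hand":-1},{"dp":[1.4,0,0],"twist":[0,0,0],"hand":-1},{"dp":[1.4,0,0],"twist":[0,0,0],"hand":-1}]'

```text
time_s: 22.2
ee_pos: [0.5507, -0.182, 0.0948]
eef_rot: [[-0.0, -0.955, -0.296], [-0.0, -0.296, 0.955], [-1.0, 0.0, -0.0]]
force: [-0.6, 0.6, 0.2]
grip_width: 0.006
```

servo_tool --motion '[{"dp":[0.7,0,0],"twist":[0,0,0],"hand":-1},{"dp":[1.4,0,0],"twist":[0,0,0],"hand":-1},{"dp":[1.4,0,0],"twist":[0,0,0],"hand":-1}]'

```text
time_s: 22.5
ee_pos: [0.5515, -0.1826, 0.0944]
eef_rot: [[0.002, -0.955, -0.297], [-0.001, -0.297, 0.955], [-1.0, -0.001, -0.002]]
force: [0.0, -0.2, 6.1]
grip_width: 0.004
```

```bash
python3 - <<'E'
from h import *
s=read_camera("scene"); cv2.imwrite("pics/s10.png",cv2.resize(s["frame"][140:210,170:250],None,fx=9,fy=9,interpolation=cv2.INTER_CUBIC))
q,w,o=wristcam(); cv2.imwrite("pics/w10.png",cv2.resize(q["frame"][100:330,150:370],None,fx=2.6,fy=2.6,interpolation=cv2.INTER_CUBIC))
print(o["ee_pos"],o["force"])
E
```

```text
[ 0.55140819 -0.18252991  0.09440549] [-0.40604191 -0.41056044  6.4123958 ]
```

View pics/s10.png

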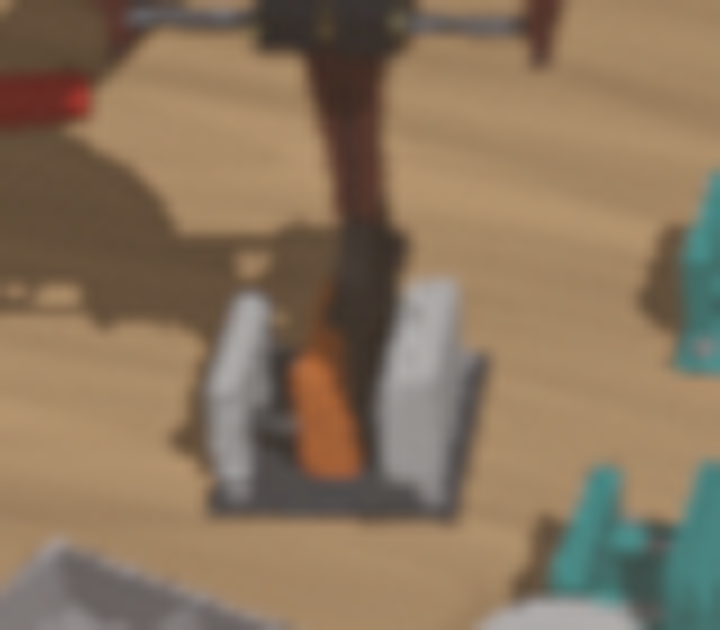

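View pics/w10.png

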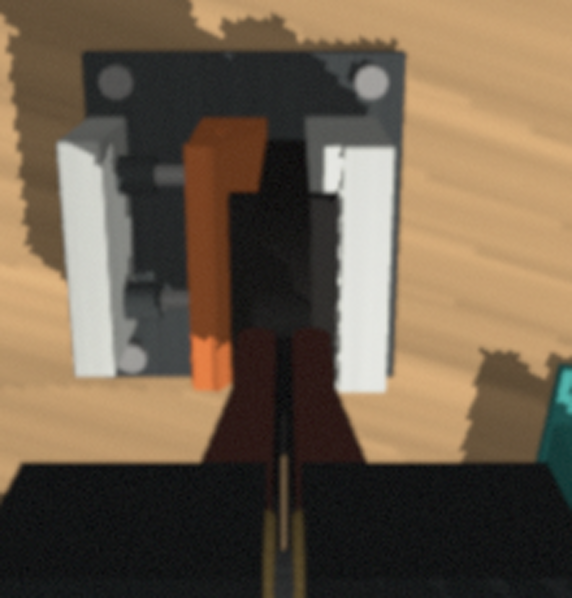

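Contact is at TCP 0.0944, so the tip is at about 0.113 m. The plate pressed home would have its top at 0.114 m. One more 1 mm press will test whether it's on the hard stop.

servo_tool --motion '[{"dp":[0.5,0,0],"twist":[0,0,0],"hand":-1},{"dp":[1,0,0],"twist":[0,0,0],"hand":-1},{"dp":[1,0,0],"twist":[0,0,0],"hand":-1}]'

```text
time_s: 22.9
ee_pos: [0.552, -0.183, 0.0942]
eef_rot: [[0.003, -0.955, -0.297], [-0.002, -0.297, 0.955], [-1.0, -0.002, -0.003]]
force: [-2.3, -0.3, 10.5]
grip_width: 0.005
```

Stiff: the force went from 6 to 10.5 N with 0.2 mm of travel, so the plate is on the stop. Retreating straight up.

servo_tool --motion '[{"dp":[-5,0,0],"twist":[0,0,0],"hand":-1},{"dp":[-30,0,0],"twist":[0,0,0],"hand":-1},{"dp":[-70,0,0],"twist":[0,0,0],"hand":-1},{"dp":[-115,0,0],"twist":[0,0,0],"hand":-1},{"dp":[-115,-40,0],"twist":[0,0,0],"hand":-1},{"dp":[-115,-70,0],"twist":[0,0,0],"hand":-1},{"dp":[-115,-70,0],"twist":[0,0,0],"hand":-1},{"dp":[-115,-70,0],"twist":[0,0,0],"hand":-1},{"dp":[-115,-70,0],"twist":[0,0,0],"hand":-1}]'

```text
time_s: 23.8
ee_pos: [0.6162, -0.1612, 0.2068]
eef_rot: [[-0.002, -0.955, -0.296], [0.0, -0.296, 0.955], [-1.0, 0.002, 0.001]]
force: [0.7, -0.4, -0.2]
grip_width: 0.003
```

```bash
python3 - <<'E'
from h import *
q,w,o=wristcam(); cv2.imwrite("pics/w11.png",cv2.resize(q["frame"],None,fx=1.5,fy=1.5)); print(o["ee_pos"],o["force"],o["time_s"],np.abs(o["dq"]).max())
E
```

```text
[ 0.61616802 -0.16121399  0.20682903] [ 0.70731365 -0.37853326 -0.16290771] 23.8 0.3622349757246121
```

View pics/w11.png

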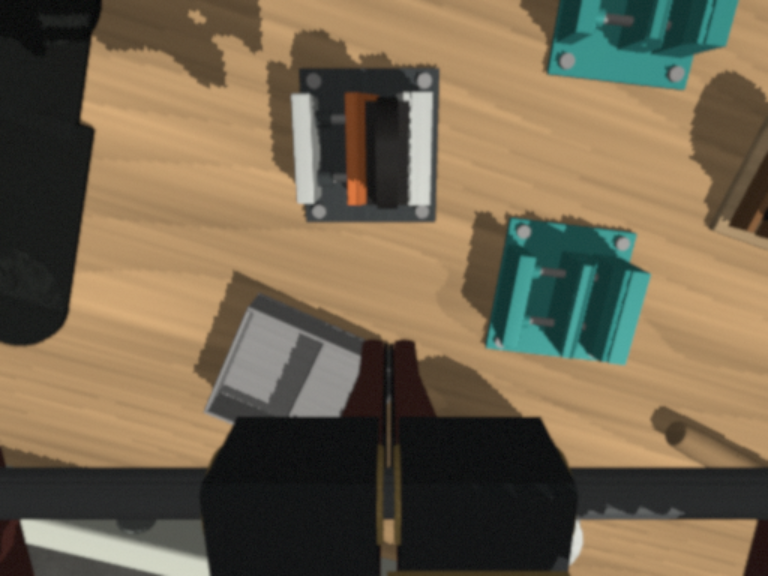

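The plate stands flush and clamped at about (385,150), and the robot is clear. Handing in.

```bash
python3 - <<'E'
from h import *
print(order.hand_in())
E
```

```text
the job is handed in; nothing more can be done
None
```

I pressed the 12 mm plate down to its stop in the orange-jawed fixture, released it and handed the job in at about 24 s. No verdict was reported. The seat button can't be seen under the plate, so "fully down" rests on force and height readings.

- **Which plate:** the middle slot read 12.06 mm and the -y slot 8.8 mm. I did not feel the +y plate.
- **Seating:** it went in with about 3–6 N of push, then stopped dead. The push peaked at 18 N against the 40 N limit.
- **After release:**
  - The plate stands upright and flush. I measured the orange jaw at about 6.4–6.9 mm open in the image; 5.8–8.2 mm is allowed.
  - A light touch on the plate's top met it at about 0.113 m; 0.114 m was expected for a plate pressed home. The force rose to 10.5 N with almost no travel, so it had not sprung back.
- **Rest of the bench:** the scene picture after release shows the other two plates still in the rack. I saw no bystander moved.

**Disagreement:** in the pictures the fingertips end about 18 mm short of the stated TCP. I therefore held the plate only near its crown, and the top touch came lower than I first expected. The heights agree once that offset is allowed for.

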